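# Photograph the vial, then hold the carousel's index plunger out

### The arm

A 6-joint arm with a two-finger parallel gripper is mounted at the origin on a cart in front of the work surface, level with it; the furniture and walls round the work are solid. World frame = base frame: x ahead of the robot, y to its left, z up, the work surface at z = 0. Lengths are in mm, angles in rad, forces in N, time in s.
With the tool pointing down it reaches from about 350 to 975 mm from the base axis. Payload 7.1 kg.
Tool frame: the origin (TCP) lies between the finger pads, 19 mm behind the fingertips; this is the grasp point; z points along the fingers, y is the line along which they close (so a half turn about z gives the same grasp; the last joint's range is limited). The gripper opens to 88 mm and grips with 3 to 60 N. Pads are 20 mm wide; open, the fingers measure 115 mm over their backs; the gripper's body (75 mm by 178 mm) begins 61 mm behind the grasp point.
Start: joints at [-1.142, 0.423, 1.63, -0, 1.089, -0.019], TCP at [270.629, -563.351, 241.375] pointing down, gripper open.
Joint ranges: [-3, 3], [-0.9, 2.11], [0.09, 2.58], [-1.31, 4.45], [0.11, 2.69], [-2.54, 2.54]. Speed limits (rad/s): [2.39, 2.39, 3.01, 3.14, 3.14, 3.14].

### API

Orientations are given as a rotation vector (axis times angle).
In Python, from workcell import ctrl, cams gives the robot as it stands.
- The arm moves only by the tool move_arm, never from a script. Its argument "steps" is a list of rows, each a list of 3 entries, a list of its own where there are three numbers: the shift along the tool's x, y, z in units of 25 mm (1.0 is 25 mm), then the turn about the tool's z in units of 5 degrees (1.0 is 5 degrees), then the closure, from 0 (fully open) to 1 (shut). A call has 1 to 20 rows; each row shifts and turns the commanded pose from where the row before left it, along the tool's axes as they then stand; what a row does not reach is not made up. A row lasts 1/12 s, in which the tool goes at most 41.7 mm and 7.16 degrees, less where a joint would pass 70% of its speed; a pose out of reach is approached as far as the arm can. A call is refused whole if a number of a shift passes 1 or a number of a turn 1, either way. A call with a gripper value outside its range is refused whole. The fingers move at their own pace and stop on an object; the grip force is fixed at half the most. Time passes only in rows, so rows that do not move let the fingers close. It gives the time, the measured TCP pose, the force, the opening and the grip force at its end, in the units of the state.
- ctrl.get_obs(): the state, without advancing time (a new reading comes with each control period).
- cams.get_image(name): name is "side" or "top" or "wrist"; returns a dict with "image" (480x640x3 uint8, red, green, blue), "camera_matrix" (3x3 intrinsics, pixels), "xyz" and "rotation" of the camera in the world; the wrist camera has in their place "mount" (4x4, takes a point from camera to tool coordinates, whose origin is the TCP and whose axes are the flange's). Camera axes: x right, y down, z forward; pixel columns grow to the right and rows downward; lengths in mm; the calibration is good to about 2 mm. A picture is of the moment at which its call begins: read the wrist's pose just before it. There is no depth.
- ctrl.close_job(): hands the job in; it is judged then, once.
Trained networks look in the newest picture that a camera, given by its name, has taken for a name from the list of things; names that differ only in an ending like _2 or _b are one class to them, and where a whole thing is asked for, a point or a joint stands for the part that bears it (a point fixed in the world has none). Each returns a list of dicts, best first, with "p" (0 to 1); they miss things now and then, are a little off and sometimes report something else, mostly with a low value. They report only what shows in the picture. A call takes as long as a camera call.
- cams.boxes_of(camera, thing): "rect" ([centre column, centre row, width, height] in pixels, round what is visible of it).
- cams.cut_out(camera, thing): "pixels" (480x640 bool, what is visible of it) and "rect" ([centre column, centre row, width, height] in pixels, round what is visible of it).
The state is a dict: "t": time; "qpos": joint angles; "qvel": joint speeds; "joint_torque": joint torques, N m; "ee_pos": TCP position; "orientation": TCP orientation; "ft_force": force on the tool from outside, world axes, zero at the start; "moment": the same for the moment, N m; "width": finger opening in mm; "grasp_force": force on a finger pad.
Only numpy, scipy, OpenCV 4.12 (cv2) and the standard library are available. Lean on these libraries where they do the work, as an engineer would, in place of code of your own. Each camera call takes 0.05 s, during which the arm holds its last target. There are 200 camera calls.

### The job

Take the camera picture of the vial in front of the lens: squeeze the trigger of the fixed upright release grip fully home and let it spring back. Then unlock the vial carousel by pulling the knob of its index plunger all the way back, and finish while still holding it there with the fingers, pin clear of its hole, so that I can turn the disc by hand to the next vial. Do not turn the disc yourself, and leave the loose jar, dish and dropper bottle where they stand.

Things in the scene. Friction and masses are not known exactly. Their poses are not given: they have to be found in the camera images.
- release_grip: upright black rubber grip with grey head, fixed on an 84 x 64 x 8 mm plate. Origin: table height on the grip's axis; z up; the trigger is on its -x side. Grip x = -15 to +15 mm up to 98 mm high, 28 mm wide in y; head x = -18 to +8 mm, 33 mm wide, top 120 mm up. Room for a finger behind it (+x) and in front of the trigger (-x); with the TCP 85 mm up the gripper's body clears the head
- trigger (a joint): sprung trigger: curved black blade 12 mm wide, hinged in the head 112 mm up, hanging in front of the grip down to 70 mm. 0 rad at rest, 0.40 squeezed home; its lower end moves to +x of the grip. About 5 N there to start, 11 N at the stop; springs back when let go. Grip plus trigger: 59 mm over all at rest, 42 mm squeezed home, the latter centred 6 mm in front of the grip's axis
- trigger_tip (a point): point on the lower end of the trigger blade, 76 mm above the table and 40 mm in front of the grip's axis at rest; the blade's front surface is 4 mm farther forward
- index_stage: fixed carousel stand on a 246 x 125 x 12 mm plate with rows of holes. Origin: table height under the disc's axis, z up. At its -x end the plunger bracket: black block, 30 mm wide, top 65 mm up, with nut and neck out to x = -101 mm. At its +x end a small camera on a post (97 mm up) facing the nearest vial. Disc 140 mm across, top 58 mm up; vials reach 93 mm
- carousel (a joint): turn of the disc with its six vials about the vertical axis, rad; 0 at the start, held there by the plunger's pin in one of six holes in the rim; with the pin pulled it turns easily (0.06 N m)
- plunger (a joint): travel of the sprung index plunger, m: 0 = pin 8 mm deep in a hole of the disc's rim, 0.012 = fully back at its stop, pin 4 mm clear of the rim. Slides level along -x of the stand (outward from the disc). The spring draws it back in: 5 N at 0, 13 N at the stop; it does not latch. Fingers and arm give some mm under this pull: go on drawing a few mm past 12 until it meets the stop
- pull_knob: the plunger's black ribbed pull knob, round, its axis level along x of the stand: 25 mm diameter at the outer end, 17 mm at the inner end, 26 mm long; only the table beside and below it. Origin at its middle, at rest 115 mm from the disc's axis on the -x side and 50 mm above the table; axes as the stand's; moves with the plunger
- clear_jar: loose clear jar with black lid, 48 mm diameter, 69 mm high, origin at the centre of its underside; leave it
- petri_dish: loose clear petri dish, 60 mm diameter, 14 mm high, origin at the centre of its underside; leave it
- dropper_bottle: loose white dropper bottle, 40 mm diameter, 104 mm high, origin at the centre of its underside; leave it

How it is judged:
By the outcome, as a careful person would: the job done as asked, in the order asked, and still so for the second after the job is handed in, while the arm keeps its last pose, push and grip.
It also fails if it takes over 42 s, if anything falls off the work surface, if the arm or the gripper's body presses on something with over 40 N, if the wrist force passes 120 N, or if a joint passes its speed limit or range.

## Working session

There is one attempt and no reset: what is moved stays moved. The work goes in short steps, Python scripts to look and compute and a tool call to move; the robot and the scene stay as the last step left them, time stands still between calls to the robot, and variables do not carry over. Pictures are saved under pics/ and viewed, at most 10 in all, crops included, and the job is handed in when it is done.

Besides the shell and the picture viewer there is one more tool, called by a JSON object that holds its "name" and its "arguments". move_arm: Moves the arm, as the interface text tells. Its arguments: {"type":"object","properties":{"steps":{"type":"array"}},"required":["steps"]}

```bash
mkdir -p pics; python3 - <<'E'
from workcell import ctrl,cams
import cv2,numpy as np,pickle
o=ctrl.get_obs();print({k:np.round(v,3) for k,v in o.items()})
D={}
for c in("side","top"):
    d=cams.get_image(c);cv2.imwrite(f"pics/{c}0.png",d["image"][:,:,::-1]);D[c]=d
    print(c,d["camera_matrix"].round(1).tolist(),d["xyz"],d["rotation"])
    for n in("release_grip","trigger","trigger_tip","index_stage","carousel","plunger","pull_knob","clear_jar","petri_dish","dropper_bottle"):
        print(c,n,[(np.round(b["rect"],1).tolist(),round(float(b["p"]),2)) for b in cams.boxes_of(c,n)[:2]])
pickle.dump(D,open("d0.pkl","wb"))
E
```

```text
{'t': np.float64(0.0), 'qpos': array([-1.142,  0.424,  1.631, -0.   ,  1.089, -0.019]), 'qvel': array([-0.   ,  0.001, -0.   ,  0.   , -0.001, -0.001]), 'joint_torque': array([-2.0000e-03, -5.4464e+01, -2.7366e+01,  6.4000e-02,  2.3000e-02,
       -0.0000e+00]), 'ee_pos': array([ 270.423, -562.886,  240.614]), 'orientation': array([-3.062, -0.697,  0.   ]), 'ft_force': array([ 0.474, -0.884, -0.77 ]), 'moment': array([0.081, 0.003, 0.037]), 'grasp_force': np.float64(0.0), 'width': np.float64(88.059)}
side [[501.2, 0.0, 325.8], [0.0, 501.2, 234.3], [0.0, 0.0, 1.0]] [114.98095656 798.19263667 791.50367772] [-0.65188201  2.63120991 -1.1572195 ]
side release_grip [([365.2, 205.8, 42.8, 59.3], 0.9), ([295.5, 379.1, 27.7, 51.0], 0.58)]
side trigger [([376.6, 196.2, 8.7, 19.3], 0.51)]
side trigger_tip []
side index_stage [([266.2, 268.4, 125.9, 103.8], 0.66)]
side carousel [([271.5, 263.0, 71.4, 58.7], 0.87)]
side plunger [([316.4, 291.4, 12.9, 18.9], 0.61)]
side pull_knob [([318.6, 291.2, 12.1, 13.3], 0.7)]
side clear_jar [([296.0, 378.8, 27.7, 51.2], 0.97)]
side petri_dish [([370.8, 262.2, 33.6, 24.5], 0.91)]
side dropper_bottle [([309.8, 216.8, 18.9, 35.0], 0.69)]
top [[459.2, 0.0, 323.7], [0.0, 459.2, 239.5], [0.0, 0.0, 1.0]] [ 341.75211931  132.59162662 1035.68824939] [-2.13150876  2.14869551 -0.12334336]
top release_grip [([416.2, 249.0, 34.6, 42.3], 0.79)]
top trigger []
top trigger_tip [([418.7, 257.3, 5.8, 13.6], 0.58), ([282.6, 259.9, 13.8, 10.7], 0.2)]
top index_stage [([299.6, 203.1, 69.3, 130.5], 0.65), ([371.1, 203.6, 21.5, 20.4], 0.48)]
top carousel [([284.4, 259.9, 8.6, 13.6], 0.59), ([414.4, 248.1, 31.6, 44.5], 0.36)]
top plunger []
top pull_knob [([285.4, 261.6, 16.1, 14.3], 0.58)]
top clear_jar [([206.7, 287.4, 31.2, 22.9], 0.91)]
top petri_dish [([355.4, 281.2, 22.1, 24.7], 0.84)]
top dropper_bottle [([369.4, 205.4, 21.1, 21.8], 0.87), ([207.8, 287.6, 25.5, 20.6], 0.64)]
```

View pics/side0.png

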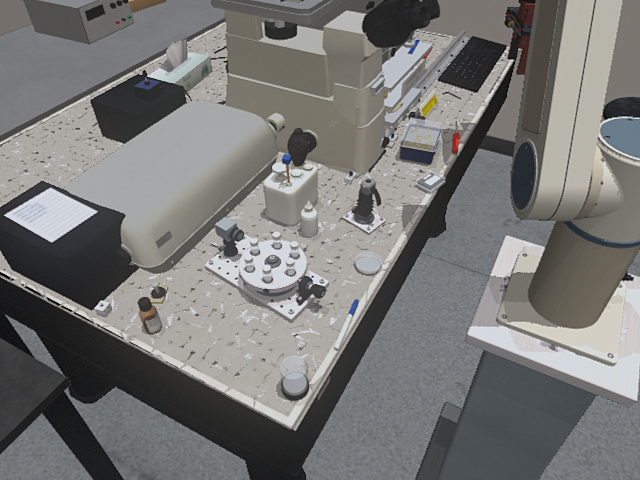

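View pics/top0.png

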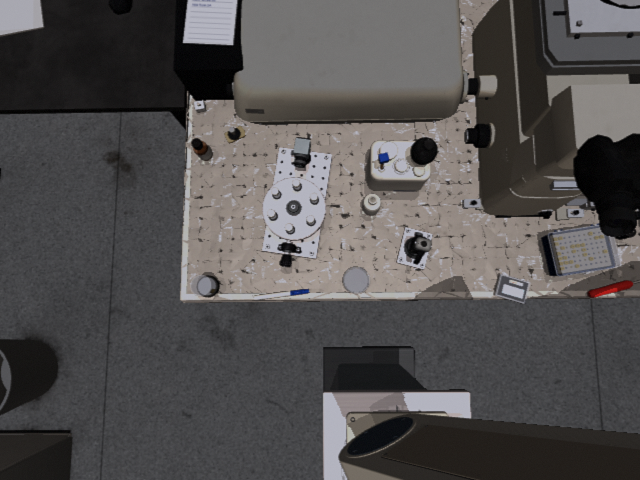

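The side view shows the grip at (365,206) with its trigger at about (377,192), the disc at (272,262) and the knob at (317,289). The top view shows the disc at (293,208), the knob at (287,258) and the grip at (417,247). I'll triangulate and enlarge.

```bash
cat > h.py <<'E'
import numpy as np,cv2,pickle
from scipy.spatial.transform import Rotation as R
from scipy.optimize import least_squares
def cam(d,obs=None):
    K=d["camera_matrix"]
    if "mount" in d:
        T=np.eye(4);T[:3,:3]=R.from_rotvec(obs["orientation"]).as_matrix();T[:3,3]=obs["ee_pos"]
        M=T@d["mount"];return K,M[:3,:3],M[:3,3]
    r=np.array(d["rotation"]);r=r if r.shape==(3,3) else R.from_rotvec(r).as_matrix()
    return K,r,np.array(d["xyz"])
def proj(c,P):
    K,r,x=c;p=(np.atleast_2d(P)-x)@r;p=p@K.T;return p[:,:2]/p[:,2:]
def onz(c,uv,z):
    K,r,x=c;v=r@np.linalg.solve(K,[*uv,1.]);return x+v*(z-x[2])/v[2]
def tri(cs,uvs,x0=(450,0,50)):
    s=least_squares(lambda P:np.concatenate([proj(c,P)[0]-u for c,u in zip(cs,uvs)]),x0);return s.x,np.abs(s.fun).max()
E
python3 - <<'E'
from h import *
D=pickle.load(open("d0.pkl","rb"));S=cam(D["side"]);T=cam(D["top"])
print("disc",onz(T,(293,208),58),onz(S,(273,262),58))
print("knob",tri([S,T],[(318.6,291.2),(286,260.5)]))
print("grip plate?",onz(T,(415,249),8),onz(S,(364,218),8))
print("jar",onz(T,(207,286),60),"dish",onz(T,(355,281),10),"drop",onz(T,(371,205),80))
a=D["top"]["image"];b=D["side"]["image"]
f=lambda i,u,v:cv2.resize(i[v-37:v+38,u-50:u+50],(400,300),interpolation=cv2.INTER_CUBIC)
o=np.vstack([np.hstack([f(a,415,249),f(a,288,250)]),np.hstack([f(b,366,205),f(b,300,280)])])
cv2.imwrite("pics/c1.png",o[:,:,::-1])
E
```

```text
disc [546.55072737 219.99113769  58.        ] [544.96354431 215.27701543  58.        ]
knob (array([430.78428904, 234.7257895 ,  49.26073539]), np.float64(1.0180561355053328))
grip plate? [460.21603528 -49.95468442   8.        ] [460.15512288 -51.16760828   8.        ]
jar [379.00168922 402.69920042  60.        ] dish [389.56799375  85.69361414  10.        ] drop [546.56949892  52.50631629  80.        ]
```

View pics/c1.png

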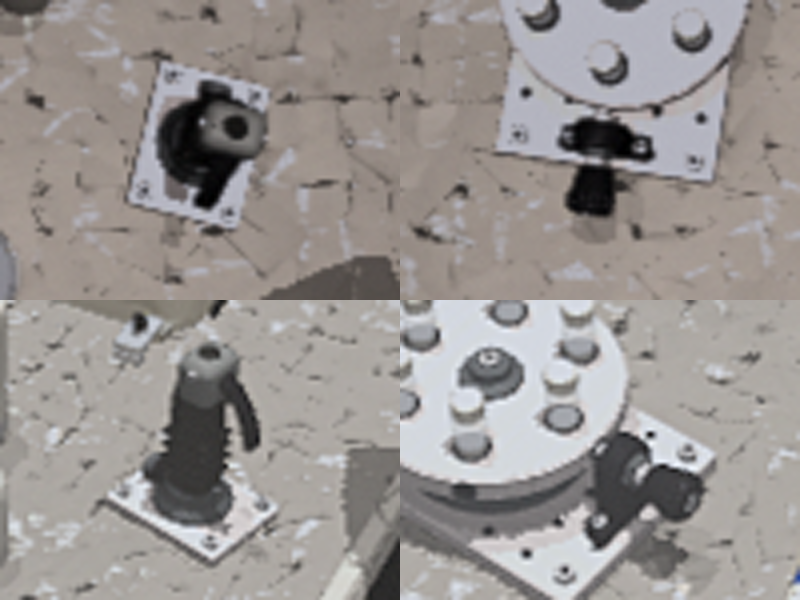

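The crops show the grip's plate tilted about 15°, with the trigger pointing down-left in the top view. The knob sits just outside its bracket. I'll get the yaws and check the microscope eyepieces, which overhang the route.

```bash
python3 - <<'E'
from h import *
D=pickle.load(open("d0.pkl","rb"));S=cam(D["side"]);T=cam(D["top"])
for n,u0,cs,z in(("grip",(365,212),[(160,62),(272,92),(237,228),(126,200)],8),("stage bottom",(238,213),[(97,153),(313,182)],12)):
    P=np.array([onz(T,np.array(u0)+np.array(c)/4,z)[:2] for c in cs]);print(n,P.round(1).tolist(),P.mean(0))
    if len(P)==4:
        d=(P[0]+P[1]-P[2]-P[3])/2;print(np.hypot(*d),np.degrees(np.arctan2(d[1],d[0])))
    else:
        d=P[0]-P[1];print(np.hypot(*d),np.degrees(np.arctan2(d[1],d[0]))-90)
# grip head top: top crop (235,128), side crop(209,355-300)
print("head",tri([S,T],[(316+209/4,168+52/4),(365+235/4,212+127/4)]))
print("trig low",tri([S,T],[(316+250/4,168+145/4),(365+205/4,212+203/4)]))
for a in[(435,10),(375,35),(405,35)]:
  for b in[(620,228),(600,150),(620,170)]: print(a,b,tri([S,T],[a,b]))
print("microscope corner",tri([S,T],[(372,172),(500,210)]))
E
```

```text
grip [[509.3, -29.1], [491.6, -91.4], [415.2, -69.0], [431.3, -7.8]] [461.83753344 -49.30280299]
80.21401349343213 -15.81058756944106
stage bottom [[457.8, 293.1], [440.4, 171.6]] [449.06819299 232.39680287]
122.74464591387947 -8.161264427804156
head (array([456.35348324, -47.98125096, 121.32999292]), np.float64(0.7026024180282207))
trig low (array([423.30707782, -40.33781884,  72.24720912]), np.float64(0.2718886769115443))
(435, 10) (620, 228) (array([ 429.55217509, -241.34268317,  437.81466324]), np.float64(7.7828332062447885))
(435, 10) (600, 150) (array([ 504.85778605, -232.10489645,  439.18546521]), np.float64(43.67536594346336))
(435, 10) (620, 170) (array([ 489.15096556, -258.83398463,  429.82763923]), np.float64(32.36079236122197))
(375, 35) (620, 228) (array([ 479.47813011, -284.00365742,  354.92046669]), np.float64(32.341176514701544))
(375, 35) (600, 150) (array([ 565.73073855, -276.18841388,  351.33280166]), np.float64(4.317216665880267))
(375, 35) (620, 170) (array([ 548.85574204, -307.45676919,  339.87178703]), np.float64(7.424123242629378))
(405, 35) (620, 228) (array([ 458.17978628, -283.24618361,  364.13542112]), np.float64(11.70228041866153))
(405, 35) (600, 150) (array([ 542.34272485, -274.90378613,  362.36720844]), np.float64(24.81642293776656))
(405, 35) (620, 170) (array([ 525.57510999, -305.68550485,  350.84582273]), np.float64(13.21813334050779))
microscope corner (array([ 542.00682414, -253.4975922 ,  -10.04902132]), np.float64(4.7240154031112525))
```

{"name": "move_arm", "arguments": {"steps": [[[0,-1,0.36],0,0],[[0,-1,0.36],0,0],[[0,-1,0.36],0,0],[[0,-1,0.36],0,0],[[0,-1,0.36],0,0],[[0,-1,0.36],0,0],[[0,-1,0.36],0,0],[[0,-1,0.36],0,0],[[0,-1,0.36],0,0],[[0,-1,0.36],0,0]]}}

```text
t: 1.93
ee_pos: [162.0, -337.1, 151.2]
orientation: [3.062, 0.697, 0.0]
ft_force: [-0.5, -0.1, -0.3]
width: 87.8
grasp_force: 0.0
```

{"name": "move_arm", "arguments": {"steps": [[[1,-0.03,0],-0.78,0],[[1,-0.03,0],-0.78,0],[[1,-0.03,0],-0.78,0],[[1,-0.03,0],-0.78,0],[[1,-0.03,0],-0.78,0],[[1,-0.03,0],-0.78,0],[[1,-0.03,0],-0.78,0],[[1,-0.03,0],-0.78,0],[[1,-0.03,0],-0.78,0],[[1,-0.03,0],-0.78,0],[[1,-0.03,0],-0.78,0],[[1,-0.03,0],-0.78,0],[[1,-0.03,-0.5],-0.78,0],[[1,-0.03,-0.5],-0.78,0],[[1,-0.03,-0.5],-0.78,0]]}}

```text
t: 3.18
ee_pos: [370.5, -43.8, 189.5]
orientation: [2.328, 2.109, 0.0]
ft_force: [0.1, -0.2, -0.2]
width: 87.3
grasp_force: 0.0
```

{"name": "move_arm", "arguments": {"steps": [[[0,0,-1],1,0],[[0,0,-1],1,0],[[0,0,-0.6],0,0],[[0,0,0],0,0],[[0,0,0],0,0]]}}

```text
t: 3.6
ee_pos: [370.6, -45.0, 254.5]
orientation: [2.504, 1.894, 0.003]
ft_force: [-1.0, -0.8, 0.5]
width: 87.6
grasp_force: 0.0
```

```bash
cat > look.py <<'E'
import sys
from h import *
from workcell import ctrl,cams
def look(tag,names):
    o=ctrl.get_obs();d=cams.get_image("wrist");cv2.imwrite(f"pics/{tag}.png",d["image"][:,:,::-1])
    pickle.dump((o,d),open(tag+".pkl","wb"))
    Rm=R.from_rotvec(o["orientation"]).as_matrix()
    print("t",o["t"],"tcp",o["ee_pos"].round(1),"psi",np.degrees(np.arctan2(Rm[1,1],Rm[0,1])).round(2),"z",Rm[:,2].round(3),"F",o["ft_force"].round(1),"w",o["width"].round(1),"q",o["qpos"].round(2))
    for n in names:
        for b in cams.boxes_of("wrist",n)[:2]:print(n,np.round(b["rect"],1).tolist(),round(float(b["p"]),2))
    return o,d
if __name__=="__main__":look(sys.argv[1],sys.argv[2:])
E
python3 look.py w1 release_grip trigger trigger_tip
```

```text
Traceback (most recent call last):
  File "look.py", line 12, in <module>
    if __name__=="__main__":look(sys.argv[1],sys.argv[2:])
                            ~~~~^^^^^^^^^^^^^^^^^^^^^^^^^^
  File "look.py", line 8, in look
    print("t",o["t"],"tcp",o["ee_pos"].round(1),"psi",np.degrees(np.arctan2(Rm[1,1],Rm[0,1])).round(2),"z",Rm[:,2].round(3),"F",o["ft_force"].round(1),"w",o["width"].round(1),"q",o["qpos"].round(2))
                                                                                                                                                           ^^^^^^^^^^^^^^^^
AttributeError: 'float' object has no attribute 'round'
```

View pics/w1.png

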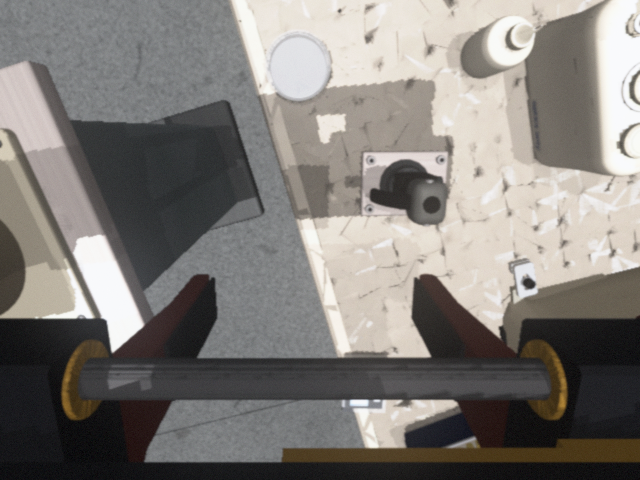

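The wrist view shows the plate square to the tool, with corners at (362,152), (450,152) and (362,216). The head's socket is at (431,204) and the trigger end at (374,197).

```bash
sed -i 's/o\["width"\].round(1)/round(float(o["width"]),1)/' look.py; python3 - <<'E'
from h import *
o,d=pickle.load(open("w1.pkl","rb"));W=cam(d,o)
D=pickle.load(open("d0.pkl","rb"));S=cam(D["side"]);T=cam(D["top"])
Rm=R.from_rotvec(o["orientation"]).as_matrix();print("psi",np.degrees(np.arctan2(Rm[1,1],Rm[0,1])),o["ee_pos"])
P=np.array([onz(W,u,8)[:2] for u in[(450,152),(362,152),(362,216)]]);c=(P[0]+P[2])/2
e=P[0]-P[1];print("plate",P.round(1).tolist(),c,np.hypot(*e),np.degrees(np.arctan2(e[1],e[0])),np.hypot(*(P[2]-P[1])))
print("head",tri([W,S,T],[(431,204),(316+209/4,168+52/4),(365+235/4,212+127/4)]),onz(W,(431,204),120))
tt,_=tri([W,S,T],[(374,197),(316+250/4,168+145/4),(365+205/4,212+203/4)]);print("tip",tt,_)
E
cat > /dev/null
```

```text
psi -15.809402283602184 [370.56249977 -44.99277023 254.47004823]
plate [[512.4, -31.0], [429.9, -7.6], [414.5, -69.4]] [463.43166528 -50.20819704] 85.7806096520463 -15.875058133754266 63.68363639171017
head (array([456.53623613, -46.93968417, 122.0822784 ]), np.float64(0.9505988568630528)) [457.12492468 -47.34400284 120.        ]
tip [423.86765575 -40.84223098  71.78021361] 0.4247896939492648
```

{"name": "move_arm", "arguments": {"steps": [[[0.2,0.8,0],0,0],[[0.2,0.8,0],0,0],[[0.2,0.8,0],0,0],[[0.21,0.81,0],0,0],[[0,0,1],0,0],[[0,0,1],0,0],[[0,0,1],0,0],[[0,0,1],0,0],[[0,0,0],0,0],[[0,0,0],0,0]]}}

```text
t: 4.48
ee_pos: [451.1, -47.3, 152.1]
orientation: [-2.504, -1.891, 0.006]
ft_force: [-0.1, 0.3, 1.6]
width: 88.1
grasp_force: 0.0
```

```bash
python3 look.py w2
```

```text
t 4.4833 tcp [451.1 -47.3 152.1] psi -15.86 z [-0.005  0.001 -1.   ] F [-0.1  0.3  1.6] w 88.1 q [-0.13  0.32  2.06  0.    0.77  0.15]
```

View pics/w2.png

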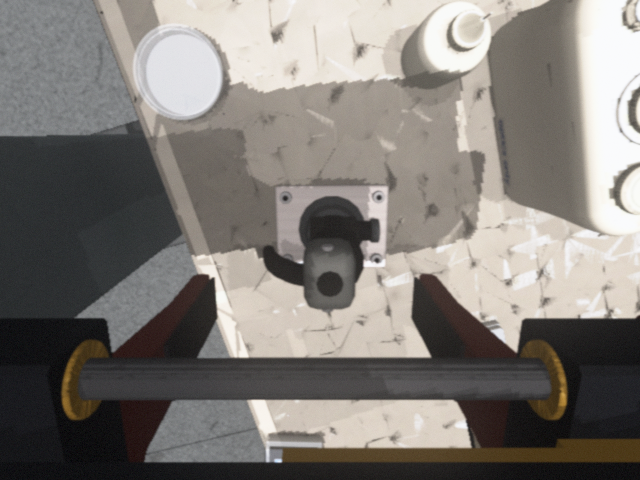

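The view has the trigger end at (268,258), the head's socket at (328,284) and the plate's top corners at (275,186) and (389,184).

```bash
python3 - <<'E'
from h import *
o,d=pickle.load(open("w2.pkl","rb"));W=cam(d,o);o1,d1=pickle.load(open("w1.pkl","rb"));V=cam(d1,o1)
Rm=R.from_rotvec(o["orientation"]).as_matrix()
for n,p in(("plate a",onz(W,(275,186),8)),("plate b",onz(W,(389,184),8)),("head",tri([W,V],[(328,284),(431,204)])[0]),("headz",onz(W,(328,284),119)),("tip",onz(W,(266,257),74)),("tip2",tri([W,V],[(266,257),(372,196)])[0])):
    print(n,p.round(1),"tool",((p-o["ee_pos"])@Rm).round(1))
E
```

```text
plate a [431.3  -7.5   8. ] tool [ 33.  -29.2 144.3]
plate b [512.1 -28.9   8. ] tool [ 34.5  54.4 143.8]
head [457.1 -47.5 120.4] tool [ 1.5  6.  31.7]
headz [457.1 -48.2 119. ] tool [ 0.9  6.1 33.1]
tip [422.6 -39.5  74. ] tool [ -0.2 -29.1  78.3]
tip2 [422.5 -39.5  73.6] tool [ -0.2 -29.3  78.7]
```

{"name": "move_arm", "arguments": {"steps": [[[0.04,0,0.7],0,0],[[0,0,0.7],0,0],[[0,0,0.7],0,0],[[0,0,0.58],0,0],[[0,0.22,0],0,0],[[0,0,0],0,0],[[0,0,0],0,0],[[0,0,0],0,0]]}}

```text
t: 5.2
ee_pos: [459.5, -48.1, 88.2]
orientation: [2.505, 1.893, 0.003]
ft_force: [0.6, -0.3, -0.1]
width: 87.6
grasp_force: 0.0
```

{"name": "move_arm", "arguments": {"steps": [[[0,0,0],0,0.25],[[0,0,0],0,0.35],[[0,0,0],0,0.45],[[0,0,0],0,1],[[0,0,0],0,1],[[0,0,0],0,1],[[0,0,0],0,1],[[0,0,0],0,1],[[0,0,0],0,1],[[0,0,0],0,1],[[0,0,0],0,1],[[0,0,0],0,1]]}}

```text
t: 6.2
ee_pos: [457.3, -48.0, 85.4]
orientation: [-2.505, -1.894, 0.003]
ft_force: [3.7, -2.9, -26.6]
width: 41.6
grasp_force: 30.0
```

{"name": "move_arm", "arguments": {"steps": [[[0,0,0],0,1],[[0,0,0],0,1],[[0,0,0],0,0],[[0,0,0],0,0],[[0,0,0],0,0],[[0,0,0],0,0],[[0,0,0],0,0],[[0,0,0],0,0],[[0,0,0],0,0],[[0,0,0],0,0]]}}

```text
t: 7.03
ee_pos: [459.6, -48.1, 87.3]
orientation: [2.505, 1.893, 0.003]
ft_force: [-0.1, 0.9, 0.3]
width: 87.0
grasp_force: 0.0
```

{"name": "move_arm", "arguments": {"steps": [[[0,-0.2,0],0,0],[[0,0,-0.7],0,0],[[0,0,-1],0,0],[[0,0,-1],0,0],[[0,0,-1],0,0],[[0,0,-1],0,0],[[0,0,-1],0,0],[[0.96,-0.38,0],0,0],[[0.96,-0.38,0],0,0],[[0.96,-0.38,0],0,0],[[0.96,-0.38,0],0,0],[[0.96,-0.38,0],0,0],[[0.96,-0.38,0],0,0],[[0.96,-0.38,0],0,0],[[0.96,-0.38,0],0,0],[[0.96,-0.38,0],0,0],[[0.96,-0.38,0],0,0],[[0.96,-0.38,0],0,0]]}}

```text
t: 8.53
ee_pos: [424.7, 237.2, 229.4]
orientation: [2.506, 1.894, 0.001]
ft_force: [0.4, 0.1, 0.2]
width: 87.6
grasp_force: 0.0
```

{"name": "move_arm", "arguments": {"steps": [[[0,0,0],-1,0],[[0,0,0],-1,0],[[0,0,0],-1,0],[[0,0,0],-1,0],[[0,0,0],-1,0],[[0,0,0],-1,0],[[0,0,0],-1,0],[[0,0,0],-1,0],[[0,0,0],-1,0],[[0,0,0],-1,0],[[0,0,0],-1,0],[[0,0,0],-1,0],[[0,0,0],-1,0],[[0,0,0],-1,0],[[0,0,0],-1,0],[[0,0,0],-1,0],[[0,0,0],-1,0],[[0,0,0],-1,0],[[0,0,0],-1,0],[[0,0,0],-0.5,0]]}}

```text
t: 10.2
ee_pos: [425.0, 235.9, 229.4]
orientation: [0.222, 3.133, 0.0]
ft_force: [0.2, 0.5, -0.4]
width: 87.9
grasp_force: 0.0
```

{"name": "move_arm", "arguments": {"steps": [[[0,0,0],0,0],[[0,0,0],0,0],[[0,0,0],0,0]]}}

```text
t: 10.45
ee_pos: [425.1, 235.9, 229.4]
orientation: [0.231, 3.133, 0.0]
ft_force: [-0.5, 0.1, 0.6]
width: 87.9
grasp_force: 0.0
```

```bash
python3 look.py w3 pull_knob plunger release_grip trigger
```

```text
t 10.45 tcp [425.1 235.9 229.4] psi 81.57 z [ 0.  0. -1.] F [-0.5  0.1  0.6] w 87.9 q [ 0.48  0.24  1.94  0.    0.97 -0.94]
pull_knob [36.1, 279.9, 71.0, 78.1] 0.6
pull_knob [316.5, 227.7, 33.0, 36.5] 0.59
plunger [314.0, 244.6, 31.0, 67.9] 0.71
release_grip [37.4, 279.9, 73.1, 76.7] 0.65
```

View pics/w3.png

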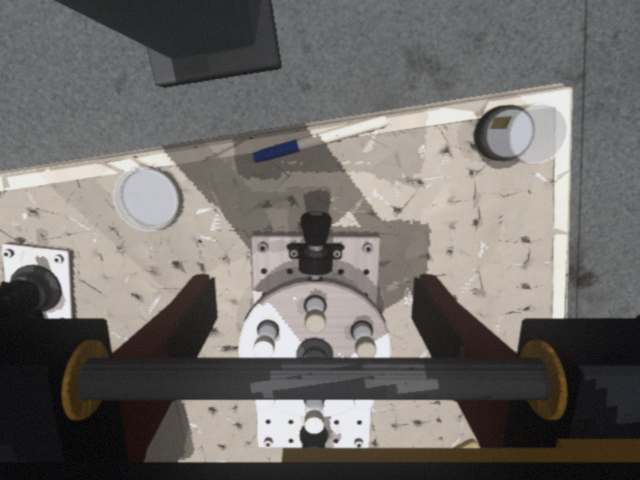

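The knob spans rows 212 to 243 at column 316, square to the tool. The disc and bracket sit directly below it in the picture.

```bash
python3 - <<'E'
from h import *
o,d=pickle.load(open("w3.pkl","rb"));W=cam(d,o)
D=pickle.load(open("d0.pkl","rb"));S=cam(D["side"]);T=cam(D["top"])
Rm=R.from_rotvec(o["orientation"]).as_matrix()
k=tri([W,S,T],[(316,228),(318.6,291.2),(286,260.5)])
a=onz(W,(252,237),12);b=onz(W,(380,237),12);print("edge",a,b,np.linalg.norm(a-b),np.degrees(np.arctan2(*(a-b)[[0,1]])))
for n,p in(("k",k[0]),("kW",tri([W,S],[(316,228),(318.6,291.2)])[0]),("k50",onz(W,(316,228),50)),("outer top",onz(W,(316,212),58)),("inner",onz(W,(316,243),57)),("nose",onz(W,(316,243),50)),("disc",onz(W,(315,346),64))):
    print(n,p.round(1),"tool",((p-o["ee_pos"])@Rm).round(1))
print(k[1])
E
```

```text
edge [441.92492442 174.08763674  12.        ] [459.97281006 294.92484881  12.        ] 122.1775674862096 -171.5052672810725
k [431.9 236.6  51.3] tool [ -6.6   1.6 178. ]
kW [431.5 236.9  52.4] tool [ -6.2   1.8 177. ]
k50 [432.8 237.   50. ] tool [ -7.5   2.1 179.4]
outer top [417.5 239.2  58. ] tool [  8.    2.1 171.4]
inner [443.9 235.3  57. ] tool [-18.7   2.1 172.4]
nose [445.9 235.   50. ] tool [-20.7   2.1 179.4]
disc [535.6 220.8  64. ] tool [-111.5    1.2  165.4]
1.9516666428824578
```

{"name": "move_arm", "arguments": {"steps": [[[-0.22,0.08,0.66],0,0],[[0,0,1],0,0],[[0,0,1],0,0],[[0,0,1],0,0],[[0,0,1],0,0],[[0,0,1],0,0],[[0,0,0.75],0,0],[[0,0,0.75],0,0],[[0,0,0],0,0],[[0,0,0],0,0],[[0,0,0],0,0]]}}

```text
t: 11.62
ee_pos: [431.3, 237.4, 51.1]
orientation: [0.229, 3.133, 0.001]
ft_force: [0.0, -0.2, 0.1]
width: 87.7
grasp_force: 0.0
```

```bash
python3 look.py w4 pull_knob plunger
```

```text
t 11.6167 tcp [431.3 237.4  51.1] psi 81.65 z [ 0.001  0.    -1.   ] F [ 0.  -0.2  0.1] w 87.7 q [ 0.48  0.55  2.02  0.    0.57 -0.95]
pull_knob [313.2, 318.6, 69.7, 77.9] 0.93
plunger [309.6, 318.5, 68.9, 74.7] 0.64
```

View pics/w4.png

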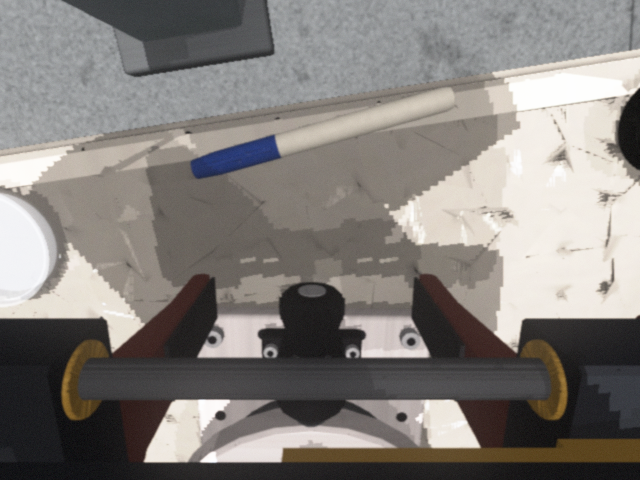

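The knob is centred between the fingers at column 313, and its outer face is at about (312,291). I'll check its position along the tool x axis.

```bash
python3 - <<'E'
from h import *
o,d=pickle.load(open("w4.pkl","rb"));W=cam(d,o)
Rm=R.from_rotvec(o["orientation"]).as_matrix()
for u in((312,291),(312,284)):
  for z in(50,62): p=onz(W,u,z);print(u,z,((p-o["ee_pos"])@Rm).round(1))
E
```

```text
(312, 291) 50 [11.  -0.5  1.1]
(312, 291) 62 [ 16.2  -0.4 -10.9]
(312, 284) 50 [14.  -0.5  1.1]
(312, 284) 62 [ 18.9  -0.4 -10.9]
```

{"name": "move_arm", "arguments": {"steps": [[[0,0,0],0,0.4],[[0,0,0],0,0.6],[[0,0,0],0,1],[[0,0,0],0,1],[[0,0,0],0,1],[[0,0,0],0,1],[[0,0,0],0,1],[[0,0,0],0,1],[[0,0,0],0,1],[[0,0,0],0,1]]}}

```text
t: 12.6
ee_pos: [430.7, 237.0, 50.3]
orientation: [-0.228, -3.133, 0.001]
ft_force: [0.3, -9.6, 0.4]
width: 24.7
grasp_force: 4.8
```

{"name": "move_arm", "arguments": {"steps": [[[0,0,0],0,1],[[0,0,0],0,1],[[0,0,0],0,1],[[0,0,0],0,1],[[0,0,0],0,1]]}}

```text
t: 13.02
ee_pos: [430.7, 236.7, 50.3]
orientation: [-0.228, -3.133, 0.001]
ft_force: [2.0, -5.7, 0.8]
width: 23.7
grasp_force: 30.0
```

{"name": "move_arm", "arguments": {"steps": [[[0.08,0,0],0,1],[[0.08,0,0],0,1],[[0.08,0,0],0,1],[[0.08,0,0],0,1],[[0.08,0,0],0,1],[[0.08,0,0],0,1],[[0.08,0,0],0,1],[[0,0,0],0,1],[[0,0,0],0,1],[[0,0,0],0,1]]}}

```text
t: 13.85
ee_pos: [419.3, 238.7, 50.5]
orientation: [0.227, 3.129, 0.001]
ft_force: [10.7, -11.6, -4.5]
width: 23.7
grasp_force: 30.0
```

{"name": "move_arm", "arguments": {"steps": [[[0.06,0,0],0,1],[[0.06,0,0],0,1],[[0,0,0],0,1],[[0,0,0],0,1],[[0,0,0],0,1]]}}

```text
t: 14.27
ee_pos: [418.5, 239.1, 50.7]
orientation: [0.225, 3.126, 0.002]
ft_force: [19.3, -18.7, -9.2]
width: 23.8
grasp_force: 30.0
```

{"name": "move_arm", "arguments": {"steps": [[[0.05,0,0],0,1],[[0.05,0,0],0,1],[[0,0,0],0,1],[[0,0,0],0,1],[[0,0,0],0,1]]}}

```text
t: 14.68
ee_pos: [417.7, 239.4, 51.1]
orientation: [0.225, 3.123, 0.003]
ft_force: [25.5, -24.0, -9.2]
width: 23.9
grasp_force: 30.0
```

{"name": "move_arm", "arguments": {"steps": [[[0,-0.05,0],0,1],[[-0.03,-0.03,0],0,1],[[0,0,0],0,1],[[0,0,0],0,1],[[0,0,0],0,1],[[0,0,0],0,1]]}}

```text
t: 15.18
ee_pos: [417.8, 238.9, 51.2]
orientation: [0.226, 3.123, 0.006]
ft_force: [20.4, -11.1, -10.1]
width: 23.5
grasp_force: 30.0
```

```bash
python3 look.py w5 pull_knob; python3 - <<'E'
from h import *
from workcell import cams
for c,n in(("w5","w"),("side","s"),("top","t")):
    i=pickle.load(open("w5.pkl","rb"))[1]["image"] if n=="w" else cams.get_image(c)["image"]
    locals().setdefault("L",[]).append(i)
w,s,t=L
f=lambda i,u,v:cv2.resize(i[v-37:v+38,u-50:u+50],(400,300),interpolation=cv2.INTER_CUBIC)
D=pickle.load(open("d0.pkl","rb"))
o=np.vstack([np.hstack([cv2.resize(w,(400,300)),f(t,288,250)]),np.hstack([f(s,366,205),f(s,300,280)])])
cv2.imwrite("pics/c5.png",o[:,:,::-1])
E
```

```text
t 15.1833 tcp [417.8 238.9  51.2] psi 81.72 z [ 0.011  0.003 -1.   ] F [ 20.4 -11.1 -10.1] w 23.5 q [ 0.5   0.54  2.05 -0.    0.54 -0.93]
pull_knob [314.4, 320.4, 62.8, 74.2] 0.82
```

View pics/c5.png

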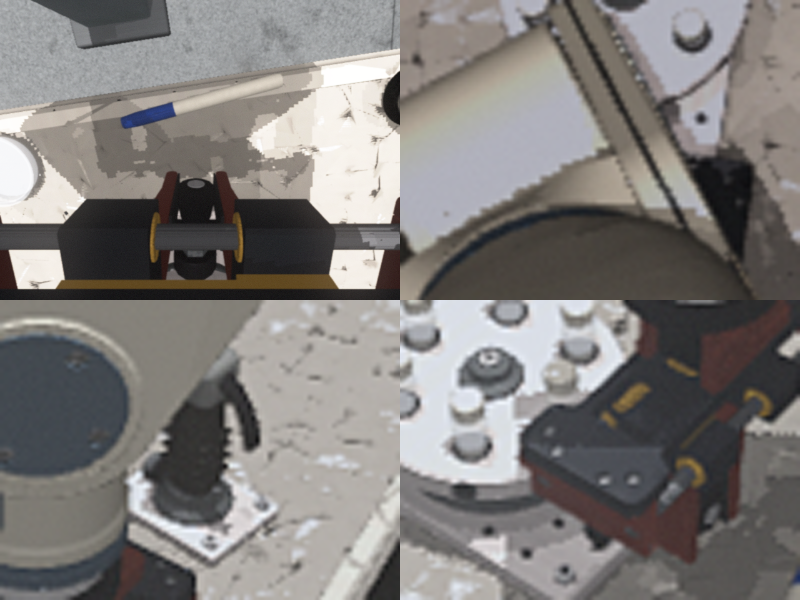

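The trigger is back at rest, the disc hasn't turned, and the knob is held about 13 mm back and pressing on its stop (20 N against the 13 N spring). I'll check that it stays there.

{"name": "move_arm", "arguments": {"steps": [[[0,0,0],0,1],[[0,0,0],0,1],[[0,0,0],0,1],[[0,0,0],0,1],[[0,0,0],0,1],[[0,0,0],0,1],[[0,0,0],0,1],[[0,0,0],0,1],[[0,0,0],0,1],[[0,0,0],0,1],[[0,0,0],0,1],[[0,0,0],0,1]]}}

```text
t: 16.38
ee_pos: [417.8, 238.9, 51.1]
orientation: [0.226, 3.123, 0.006]
ft_force: [20.1, -11.4, -10.2]
width: 23.6
grasp_force: 30.0
```

```bash
python3 -c "
from workcell import ctrl
print(ctrl.close_job())"
```

```text
the job is handed in; nothing more can be done
None
```

I squeezed the trigger home (41.6 mm over all, 42 expected) and it sprang back. The plunger knob is now held about 13 mm back at its stop, steady for the second before hand-in, with the disc unturned and the jar, dish and bottle untouched; handed in at about 16 s.

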